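Load the toy dryer and switch it on

TASK

Tip the three wooden puzzle pieces out of the small yellow cup into the toy dryer's open basket, and stand the emptied cup upright on its cork coaster again. Then turn the rotary handle on the dryer's sloped panel clockwise from its off detent to its on detent and let go. Leave the other toys and the vase where they are.

Things in the scene. Friction and masses are not known exactly. Their poses are not given: they have to be found in the camera images.
- cup: the small yellow open building cup with the pieces in it, slightly flared: 70 high, 60 across at the foot, 68 across at the rim, wall 3, floor 5 thick, 60 g; origin at the centre of its underside, z up through the mouth
- coaster: square cork coaster 110 x 110 x 6, fixed to the board, the cup stands on it; origin at the centre of its underside, z up
- piece_block: smooth lacquered wooden piece, block 16 x 16 x 18 high; origin at the centre of its underside. All three pieces start upright on the cup's floor
- piece_round: wooden piece, cylinder 20 across, 18 high; origin at the centre of its underside
- piece_tab: wooden piece, block 12 x 16 x 18 high with a round tab on its +x side (18 long in all); origin under its middle
- dryer: white table-top toy dryer, fixed, foot 160 (x) x 285 (y); origin at the centre of its underside, z up, front to its -x. Its +y part is an open square basket; its -y part a grey panel 124 x 112 that slopes 30 degrees from level, low at the front, its back edge about 119 above the board, its normal leaning to the dryer's -x
- basket_floor (a point): centre of the basket's inner floor, 20 above the board; axes as the dryer's. Inside 150 x 150, walls 5 thick, rim 50 above this floor (70 above the board)
- handle_grip (a point): point on the handle's turning axis inside its bar, 30 out from the panel face, at the height to grip; its z axis is the turning axis, pointing out of the panel (30 degrees from vertical). The black bar is 62 long (31 to either side), 16 wide, its top 42 out from the face; the disc under it is 52 across and stands 8 out from the face
- handle_nose (a point): tip of the bar's pointed nose, on the bar's centre line, 31 from handle_grip and level with it above the face: the line between the two points is the bar's direction; it turns with the handle
- handle (a joint): rotary handle: 0 = off detent (nose to the dryer's +y side, 80 degrees anticlockwise of straight up the slope), 1.40 rad = on detent (nose straight up the slope); grows clockwise seen facing the panel; a spring snaps it over its middle to the nearer detent and holds it there with about 0.15 N m; firm stops at both detents
- race_car: bystander: teal toy race car 86 x 44 x 34, origin under its centre
- whistle: bystander: stainless whistle about 50 x 18 x 22, origin under its round chamber
- skittle: bystander: small turned wooden skittle, 30 across, 60 high, origin under its centre
- tin: bystander: metal tin with clip-on lid, 104 x 152 x 74, origin under its centre
- big_cup: bystander: tower of two yellow building cups upside down, 96 across, 115 high, origin under its centre
- bud_vase: bystander: blue ceramic bud vase, 68 across, 100 high, origin under its centre
There are look-alikes about, which are no part of the job. What is shaped like the cup but green is not meant. There is more than one size of the coaster; the one meant has the size given above.

How it is judged:
By the outcome, as a careful person would: the job done as asked, in the order asked, and still so for the second after the job is handed in, with the robot touching nothing.
It also fails if it takes over 67 s, if anything falls off the work surface, if the arm or the gripper's body presses on something with over 40 N, if the wrist force passes 120 N, or if a joint passes its speed limit or range.

ROBOT

A 6-joint arm with a two-finger parallel gripper is mounted at the origin on the work surface. World frame = base frame: x ahead of the robot, y to its left, z up, the work surface at z = 0. Lengths are in m, angles in rad, forces in N, time in s.
With the tool pointing down it reaches from about 0.35 to 0.85 m from the base axis. Payload 8.1 kg.
Tool frame: the origin (TCP) lies at the very end of the fingers, on their centre line; the grasp point (between the pads) lies 19 mm behind it; z points along the fingers, y is the line along which they close (so a half turn about z gives the same grasp; the last joint's range is limited). The gripper opens to 93 mm and grips with 3 to 60 N. Pads are 15 mm wide; open, the fingers measure 128 mm over their backs; the gripper's body (75 mm by 188 mm) begins 65 mm behind the grasp point.
Start: joints at [1.26, 0.13, 1.488, -0, 1.523, -0.085], TCP at [0.134, 0.585, 0.219] pointing down, gripper open.
Joint ranges: [-2.96, 2.96], [-0.89, 2.26], [0.02, 2.5], [-1.34, 4.48], [0, 2.73], [-2.66, 2.66]. Speed limits (rad/s): [2.39, 2.39, 2.79, 3.14, 3.14, 3.14].

INTERFACE

Orientations are given as a rotation vector (axis times angle).
In Python, from plant import robot, imaging gives the robot as it stands.
- The arm moves only by the tool jog_arm, never from a script. Its argument "rows" is a list of rows, each a list of 2 entries, a list of its own where there are three numbers: the shift along the tool's x, y, z each as a share of 0.2 m, from -1 to 1, then the turn, a rotation vector about the tool's x, y, z each as a share of pi/2 rad, from -1 to 1. A call has 1 to 5 rows; each row is the pose to reach, as a shift and turn from the pose commanded when the call began, along the tool's axes at that moment; what a row does not reach only later rows make up. A row lasts 1/10 s, in which the tool goes at most 50 mm and 8.59 degrees, less where a joint would pass 70% of its speed; a pose out of reach is approached as far as the arm can. A call with a number of a shift or a turn outside -1 to 1 is refused whole. A call with a gripper value outside its range is refused whole. "hand" is the closure, from -1 (fully open) to 1 (shut), set as the call begins (left out, the last holds). The fingers move at their own pace and stop on an object; "squeeze" is the grip in N (left out, the last holds). Time passes only in rows, so rows that repeat a pose let the fingers close. It gives the time, the measured TCP pose, the force, the opening and the grip force at its end, in the units of the state.
- robot.read_state(): the state, without advancing time (a new reading comes with each control period).
- imaging.read_camera(name): name is "scene" or "top" or "wrist"; returns a dict with "frame" (480x640x3 uint8, red, green, blue), "vertical_fov" (degrees; the focal length in pixels is half the picture's height over the tangent of half this angle, whatever the lens; pixels are square), "cx", "cy" (the principal point, pixels), "R" (3x3) and "t" (3): a world point X has camera coordinates R X + t. Camera axes: x right, y down, z forward; pixel columns grow to the right and rows downward; lengths in m; the calibration is good to about 2 mm. A picture is of the moment at which its call begins. There is no depth.
- robot.close_job(): hands the job in; it is judged then, once.
The state is a dict: "t": time; "q": joint angles; "dq": joint speeds; "joint_torque": joint torques, N m; "tool_pos": TCP position; "orientation": TCP orientation; "force": force on the tool from outside, world axes, zero at the start; "wrist_torque": the same for the moment, N m; "opening": finger opening in m; "gripper_force": force on a finger pad.
Only numpy, scipy, OpenCV 4.12 (cv2) and the standard library are available. Lean on these libraries where they do the work, as an engineer would, in place of code of your own. Each camera call takes 0.05 s, during which the arm holds its last target. There are 200 camera calls.

## Working session

There is one attempt and no reset: what is moved stays moved. The work goes in short steps, Python scripts to look and compute and a tool call to move; the robot and the scene stay as the last step left them, time stands still between calls to the robot, and variables do not carry over. Pictures are saved under pics/ and viewed, at most 10 in all, crops included, and the job is handed in when it is done.

Besides the shell and the picture viewer there is one more tool, called after "Call:" as name(argument=value, ...) on one line, values as JSON. jog_arm: Moves the arm, as the interface text tells. Its arguments: {"type":"object","properties":{"rows":{"type":"array"},"hand":{"type":"number"},"squeeze":{"type":"number"}},"required":["rows"]}

```bash
mkdir -p pics; ls
python3 - <<'E'
from plant import robot, imaging
import cv2,pickle
d={}
for n in("scene","top"):
    c=imaging.read_camera(n);d[n]=c
    cv2.imwrite(f"pics/{n}0.png",c["frame"][:,:,::-1])
    print(n,c["vertical_fov"],c["cx"],c["cy"],c["R"],c["t"])
pickle.dump(d,open("cams0.pkl","wb"))
print(robot.read_state())
E
```

```text
pics
scene 56.75494742650628 317.66249603522624 241.36014741802654 [[ 0.71438673  0.69973445 -0.00482708]
 [ 0.46333983 -0.47818893 -0.74609085]
 [-0.52437373  0.53076082 -0.66582666]] [-0.36986237 -0.14707772  1.29750023]
top 48.57165007392706 326.13374371007524 238.49996554131226 [[ 0.02895134 -0.99950297  0.01247491]
 [-0.98268664 -0.03074462 -0.18270671]
 [ 0.18299944 -0.00696932 -0.98308831]] [-0.01089702  0.51364597  1.22296457]
{'t': 0.1, 'q': array([ 1.25956646e+00,  1.31108926e-01,  1.48915091e+00, -1.85307906e-05,
        1.52299947e+00, -8.53873125e-02]), 'dq': array([-2.77629004e-04,  9.16326607e-05, -2.23917469e-03,  1.30897886e-03,
       -1.07259182e-03,  4.66594749e-04]), 'joint_torque': array([ 2.01860785e-03, -5.61337996e+01, -4.93095660e+01,  7.70624634e-02,
        2.92063330e-02, -1.01029689e-04]), 'tool_pos': array([0.13417804, 0.58428317, 0.21768913]), 'orientation': array([-3.53962728e-01, -3.12127525e+00,  2.57213600e-03]), 'force': array([-0.05565881,  0.05083493, -1.05566137]), 'wrist_torque': array([ 0.03228145, -0.02520213, -0.03135202]), 'gripper_force': 0.0, 'opening': 0.09296139907343835}
```

View pics/scene0.png

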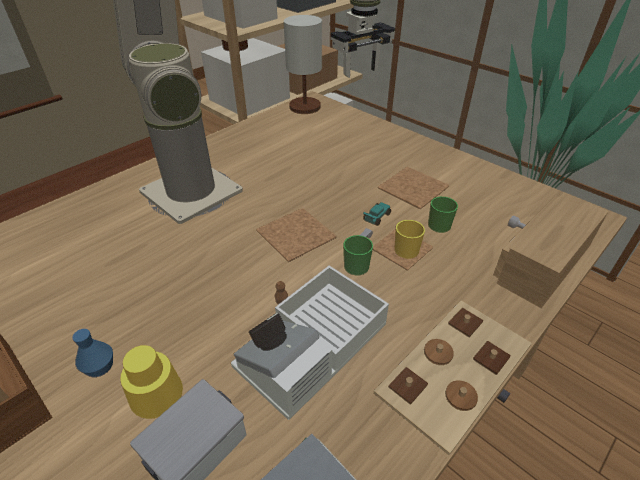

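View pics/top0.png

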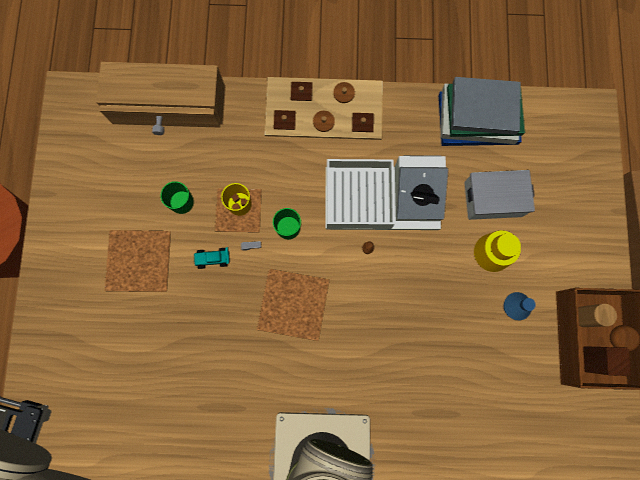

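The top view shows the yellow cup at about (236,198) on the smallest coaster. Green cups stand at (177,197) and (287,222). The dryer basket is at (360,195) and the handle at (425,194). I'll enlarge the areas that matter.

```bash
cat > h.py <<'E'
import numpy as np, pickle, cv2
def ray(c,u,v):
    f=240/np.tan(np.radians(c["vertical_fov"]/2))
    d=np.array([(u-c["cx"])/f,(v-c["cy"])/f,1.])
    R=np.array(c["R"]);t=np.array(c["t"])
    return -R.T@t, R.T@d
def onz(c,u,v,z):
    o,d=ray(c,u,v); return o+d*(z-o[2])/d[2]
def proj(c,X):
    f=240/np.tan(np.radians(c["vertical_fov"]/2))
    p=np.asarray(c["R"])@np.asarray(X)+np.asarray(c["t"])
    return np.array([c["cx"]+f*p[0]/p[2],c["cy"]+f*p[1]/p[2]])
def tri(obs):
    A=0;b=0
    for c,u,v in obs:
        o,d=ray(c,u,v);d/=np.linalg.norm(d);P=np.eye(3)-np.outer(d,d);A=A+P;b=b+P@o
    return np.linalg.solve(A,b)
def crop(im,x,y,w,h,s):
    return cv2.resize(im[y:y+h,x:x+w,::-1],None,fx=s,fy=s,interpolation=cv2.INTER_CUBIC)
E
python3 - <<'E'
from h import *
d=pickle.load(open("cams0.pkl","rb"))
t=d["top"]["frame"];s=d["scene"]["frame"]
im=np.vstack([np.hstack([crop(t,205,170,100,90,4),crop(t,360,150,100,90,4)]),np.hstack([crop(s,365,215,100,60,4),crop(s,235,305,100,60,4)])])
cv2.imwrite("pics/c1.png",im)
im=np.hstack([crop(t,315,150,140,90,3),crop(s,228,260,166,154,2.3)[:270,:380]]) if 0 else crop(s,228,260,166,156,3.8)
cv2.imwrite("pics/c2.png",im)
E
```

```text
(no output)
```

View pics/c1.png

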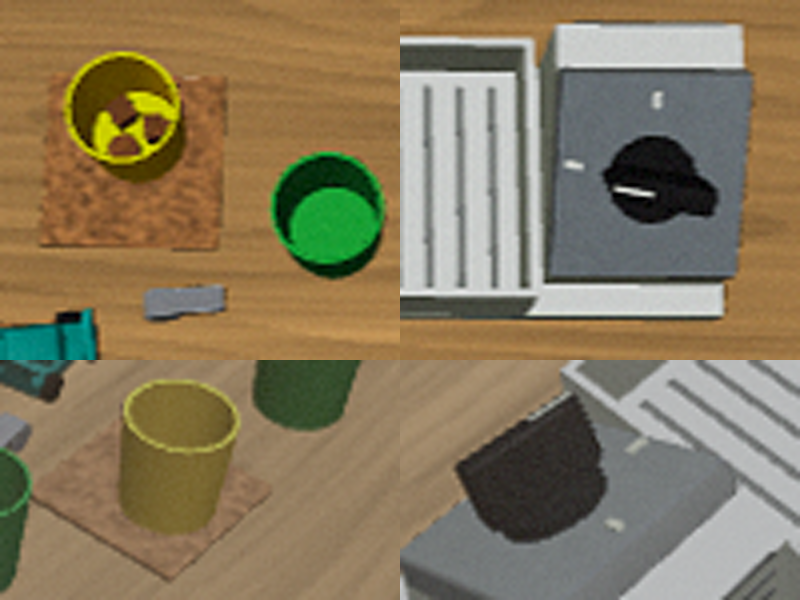

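View pics/c2.png

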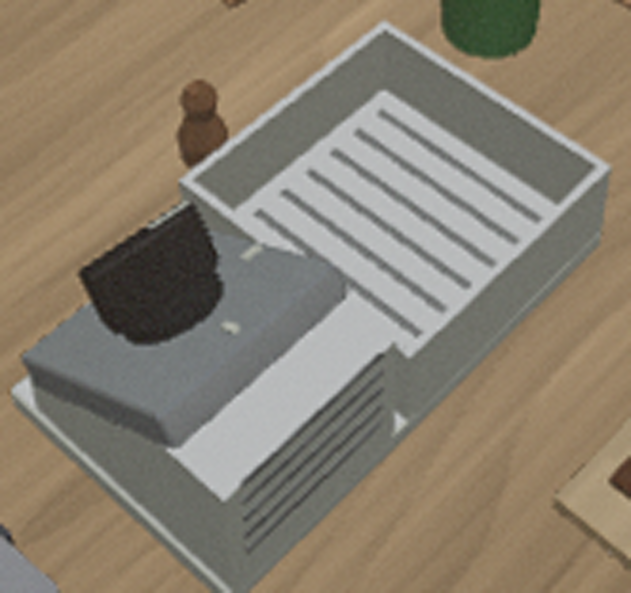

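The crops show:
- **Cup rim centre:** top (235.8,196.8), scene (410.2,228.9).
- **Basket rim corners:** scene (329.3,265.8), (388.3,304.2) and (276.2,308.2); top (395,159.5).
- **Handle:** the nose points to +y. The disc centre is at about top (423,194.6).

Next I fit the dryer, handle and cup poses.

```bash
cat > fit.py <<'E'
from h import *
from scipy.optimize import least_squares
d=pickle.load(open("cams0.pkl","rb"));T,S=d["top"],d["scene"]
c1=lambda x,y,ox,oy:(ox+(x+.5)/4-.5,oy+(y+.5)/4-.5)
tc=lambda x,y:c1(x,y,205,170); th=lambda x,y:c1(x-400,y,360,150)
sc=lambda x,y:c1(x,y-360,365,215); sh=lambda x,y:c1(x-400,y-360,235,305)
s2=lambda x,y:(228+(x+.5)/3.8-.5,260+(y+.5)/3.8-.5)
cup=tri([(T,*tc(123,107)),(S,*sc(181,415))])
print("cup rim tri",cup,onz(T,*tc(123,107),.076),onz(S,*sc(181,415),.076))
for p in[(52,76),(227,76),(218,248),(40,246)]:print("coaster",onz(T,*tc(*p),.006))
for p in[(270,490),(170,579),(33,497)]:print("coasterS",onz(S,*sc(*p),.006))
c30,s30=np.cos(np.pi/6),.5
def pt(p,L):
    x,y,a=p[:3];return np.array([x+np.cos(a)*L[0]-np.sin(a)*L[1],y+np.sin(a)*L[0]+np.cos(a)*L[1],L[2]])
def hp(p,along,side,out): # panel coords about the axis foot
    C=np.array([p[3],p[4],p[5]]);return C+along*np.array([c30,0,s30])+side*np.array([0,1,0])+out*np.array([-s30,0,c30])
k=np.radians(80)
def bar(p,a,w,o): return hp(p,a*np.cos(k)+w*np.sin(k),a*np.sin(k)-w*np.cos(k),o)
obs=[(S,s2(385,22),lambda p:(-.08,.1425,.07)),(S,s2(609,168),lambda p:(.08,.1425,.07)),(S,s2(183,183),lambda p:(-.08,-.0175,.07)),
(T,th(540,38),lambda p:(.08,-.0175,.07)),(T,(326,159.5),lambda p:(.08,.1425,.07)),
(T,th(652,179),lambda p:hp(p,0,0,.008)),(T,th(614,188),lambda p:bar(p,.029,0,.042)),
(S,sh(458,466),lambda p:bar(p,-.031,-.008,.042)),(S,sh(576,393),lambda p:bar(p,.031,-.002,.042))]
def res(p):return np.concatenate([proj(c,pt(p,f(p)))-o for c,o,f in obs])
r=least_squares(res,[.6,-.1,0,0,-.08,.09],loss="soft_l1");p=r.x
print(p,np.round(res(p).reshape(-1,2),1))
print("grip",pt(p,hp(p,0,0,.03)),"nose",pt(p,bar(p,.031,0,.03)),"basket",pt(p,(0,.0625,.02)))
for q in[(557,70),(752,72)]:print("panel back",onz(T,*th(*q),.119))
E
python3 fit.py
```

```text
cup rim tri [0.60361169 0.22273554 0.07580158] [0.6029255  0.22210997 0.076     ] [0.60415357 0.22333437 0.076     ]
coaster [0.63995421 0.27962596 0.006     ]
coaster [0.6435105  0.17026606 0.006     ]
coaster [0.53353244 0.17018812 0.006     ]
coaster [0.53134228 0.2798285  0.006     ]
coasterS [0.64403126 0.27717154 0.006     ]
coasterS [0.64542129 0.17056964 0.006     ]
coasterS [0.54256474 0.16990297 0.006     ]
[ 0.63045093 -0.13595115  0.02624739 -0.0111364  -0.08072882  0.08604252] [[-0.5 -0.2]
 [ 0.4 -0.2]
 [-1.3 -0.6]
 [-1.5 -0.5]
 [ 0.9 -1.3]
 [-0.4 -0. ]
 [-0.6 -0.7]
 [-0.9  0.1]
 [-0.1 -0. ]]
grip [ 0.60644221 -0.21733809  0.11202328] nose [ 0.61030128 -0.18669722  0.11471483] basket [ 0.62881066 -0.07347267  0.02      ]
panel back [ 0.67352996 -0.15825162  0.119     ]
panel back [ 0.676059   -0.27128536  0.119     ]
```

```bash
cat >> h.py <<'E'
from scipy.spatial.transform import Rotation as Ro
def frame(yaw,elev,roll=0):
    """tool pose: z at azimuth yaw, elevation elev (deg); y horizontal left; then roll about tool z"""
    a,e=np.radians([yaw,elev]);z=[np.cos(e)*np.cos(a),np.cos(e)*np.sin(a),np.sin(e)]
    y=np.array([-np.sin(a),np.cos(a),0]);M=np.c_[np.cross(y,z),y,z]
    return Ro.from_matrix(M)*Ro.from_rotvec([0,0,np.radians(roll)])
def goal(st,pos,R):
    R0=Ro.from_rotvec(st["orientation"])
    s=R0.inv().apply(np.array(pos)-st["tool_pos"])/.2; w=(R0.inv()*R).as_rotvec()/(np.pi/2)
    print("shift",np.round(s,3),"turn",np.round(w,3),"| mm",round(np.linalg.norm(s)*200),"deg",round(np.linalg.norm(w)*90,1))
E
python3 - <<'E'
from h import *
from plant import robot
d=pickle.load(open("cams0.pkl","rb"));T=d["top"]
print("green2",onz(T,205+328/4-.4,170+208/4-.4,.07),"green1",onz(T,177,191,.07))
st=robot.read_state();print(Ro.from_rotvec(st["orientation"]).as_matrix().round(3))
R=frame(20,-50);a=R.apply([0,0,1]);g=np.array([.6035,.2227,.055])
goal(st,g+a*.019-a*.12,R)
goal(st,g+a*.019-a*.12+[0,0,.05],R)
E
```

```text
green2 [0.54711433 0.09903952 0.07      ] green1 [0.61320087 0.36226895 0.07      ]
[[-0.975  0.224 -0.   ]
 [ 0.224  0.975 -0.002]
 [ 0.    -0.002 -1.   ]]
shift [-2.419 -1.412  0.429] turn [-0.129 -0.432 -0.351] | mm 567 deg 51.4
shift [-2.419 -1.413  0.179] turn [-0.129 -0.432 -0.351] | mm 561 deg 51.4
```

Call:
jog_arm(rows=[[[-0.4, -0.25, 0], [0, 0, 0]], [[-0.8, -0.47, 0.06], [0, 0, 0]], [[-0.8, -0.47, 0.06], [0, 0, 0]], [[-0.8, -0.47, 0.06], [0, 0, 0]], [[-0.8, -0.47, 0.06], [0, 0, 0]]], hand=-1, squeeze=15)

```text
t: 0.6
tool_pos: [0.2719, 0.4542, 0.2056]
orientation: [0.361, 3.12, -0.004]
force: [-1.1, -0.0, -0.4]
opening: 0.0929
gripper_force: 0.0
```

```bash
cat > rec.py <<'E'
import pickle,os,numpy as np
from plant import robot
s=robot.read_state();L=pickle.load(open("rec.pkl","rb")) if os.path.exists("rec.pkl") else []
L.append(s);pickle.dump(L,open("rec.pkl","wb"))
print(round(s["t"],2),"q",s["q"].round(3),"p",s["tool_pos"].round(4),"F",s["force"].round(1),"op",round(s["opening"],4),"gf",round(s["gripper_force"],1))
E
python3 rec.py
```

```text
0.6 q [ 9.360e-01 -5.300e-02  1.700e+00 -1.000e-03  1.496e+00 -4.050e-01] p [0.2719 0.4542 0.2056] F [-1.1 -0.  -0.4] op 0.0929 gf 0.0
```

Call:
jog_arm(rows=[[[-0.4, -0.25, 0], [0, 0, 0]], [[-0.8, -0.47, 0.06], [0, 0, 0]], [[-0.8, -0.47, 0.06], [0, 0, 0]], [[-0.8, -0.47, 0.06], [0, 0, 0]], [[-0.8, -0.47, 0.06], [0, 0, 0]]])

```text
t: 1.1
tool_pos: [0.4062, 0.3274, 0.1938]
orientation: [-0.36, -3.121, 0.002]
force: [0.5, 0.4, 0.6]
opening: 0.0927
gripper_force: 0.0
```

```bash
python3 rec.py
```

```text
1.1 q [ 5.810e-01 -6.800e-02  1.736e+00 -1.000e-03  1.475e+00 -7.600e-01] p [0.4062 0.3274 0.1938] F [0.5 0.4 0.6] op 0.0927 gf 0.0
```

Call:
jog_arm(rows=[[[0, 0, 0], [-0.06, -0.2, -0.16]], [[0, 0, 0], [-0.13, -0.43, -0.35]], [[0, 0, 0], [-0.13, -0.43, -0.35]], [[0, 0, 0], [-0.13, -0.43, -0.35]], [[0, 0, 0], [-0.13, -0.43, -0.35]]])

```text
t: 1.6
tool_pos: [0.403, 0.3318, 0.1953]
orientation: [-0.324, 2.536, 0.143]
force: [0.0, -0.6, -0.3]
opening: 0.0927
gripper_force: 0.0
```

```bash
python3 rec.py
```

```text
1.6 q [ 0.769 -0.619  2.278 -0.304  0.963 -0.948] p [0.403  0.3318 0.1953] F [ 0.  -0.6 -0.3] op 0.0927 gf 0.0
```

```bash
cat > kin.py <<'E'
from h import *
from scipy.optimize import least_squares
def fk(k,q):
    d1,a1,L1,a3,d4,d6=k
    Ry=lambda a:Ro.from_euler("y",a);Rz=lambda a:Ro.from_euler("z",a)
    R=Rz(q[0]);p=np.array([0,0,d1])+R.apply([a1,0,0])
    R=R*Ry(q[1]);p=p+R.apply([0,0,L1]);R=R*Ry(q[2]);p=p+R.apply([a3,0,d4])
    R=R*Rz(q[3])*Ry(q[4]);p=p+R.apply([0,0,d6]);R=R*Rz(q[5])*Rz(SG)
    return p,R
SG=np.pi/2
def fit():
    L=pickle.load(open("rec.pkl","rb"))
    f=lambda k:np.r_[np.concatenate([fk(k,s["q"])[0]-s["tool_pos"] for s in L]),1e-3*(k-[.4,.0,.4,0,.4,.25])]
    r=least_squares(f,[.4,0,.4,0,.4,.25]);return r.x,f(r.x)[:-6],L
LO=np.array([-2.96,-.89,.02,-1.34,0,-2.66]);HI=np.array([2.96,2.26,2.5,4.48,2.73,2.66])
def ik(k,pos,R,q0):
    f=lambda q:(lambda pr:np.r_[(pr[0]-pos)*5,(R.inv()*pr[1]).as_rotvec(),1e-4*(q-q0)])(fk(k,q))
    r=least_squares(f,np.clip(q0,LO+.02,HI-.02),bounds=(LO+.01,HI-.01));return r.x,np.abs(f(r.x)[:6]).max()
E
python3 - <<'E'
from kin import *
k,e,L=fit();print(k.round(4),(e.reshape(-1,3)*1000).round(1))
for s in L:
    print((fk(k,s["q"])[1].inv()*Ro.from_rotvec(s["orientation"])).as_rotvec().round(3))
E
```

```text
[ 0.448  -0.026   0.167   0.1988  0.579   0.1673] [[ 41.1 -30.1  -0.4]
 [ 28.1 -42.5  -0.5]
 [ -0.6   0.1   1. ]]
[-0.  0. -0.]
[-0.  0. -0.]
[-0.  0.  0.]
```

Run:
```python
s=open("kin.py").read()
s=s.replace("d1,a1,L1,a3,d4,d6=k","d1,a1,L1,a3,d4,d6,b,bw,aw=k").replace("[a3,0,d4]","[a3,b,d4]").replace("R=R*Rz(q[3])*Ry(q[4]);p=p+R.apply([0,0,d6])","R=R*Rz(q[3]);p=p+R.apply([0,bw,0]);R=R*Ry(q[4]);p=p+R.apply([aw,0,d6])")
s=s.replace("[.4,.0,.4,0,.4,.25])]","P0)]").replace("least_squares(f,[.4,0,.4,0,.4,.25])","least_squares(f,P0)").replace("[:-6]","[:-9]").replace("SG=np","P0=np.array([.4,.0,.4,0,.4,.25,0,.05,0])\nSG=np")
open("kin.py","w").write(s)
from kin import *
k,e,L=fit();print(k.round(4),(e.reshape(-1,3)*1000).round(1))
```

```text
[ 0.3248 -0.0181  0.3691  0.0618  0.5538  0.3839  0.0194  0.0318 -0.0177] [[ 0. -0. -0.]
 [-0.  0.  0.]
 [-0.  0. -0.]]
```

```bash
cat > g.py <<'E'
import sys
from h import *
from plant import robot
def go(pos,R): goal(robot.read_state(),pos,R)
E
python3 - <<'E'
from g import *
R=frame(20,-50);a=R.apply([0,0,1]);g=np.array([.6035,.2227,.055])
go(g+a*.019-a*.12,R)
E
```

```text
shift [-0.256 -0.825  0.519] turn [-0.016 -0.068 -0.055] | mm 202 deg 8.0
```

Call:
jog_arm(rows=[[[-0.1, -0.4, 0.2], [0, -0.03, -0.03]], [[-0.256, -0.825, 0.519], [-0.016, -0.068, -0.055]], [[-0.256, -0.825, 0.519], [-0.016, -0.068, -0.055]], [[-0.256, -0.825, 0.519], [-0.016, -0.068, -0.055]], [[-0.256, -0.825, 0.519], [-0.016, -0.068, -0.055]]])

```text
t: 2.1
tool_pos: [0.5436, 0.1948, 0.1293]
orientation: [-0.414, 2.42, 0.15]
force: [-0.6, 0.5, -0.2]
opening: 0.0929
gripper_force: 0.0
```

```bash
python3 rec.py
python3 - <<'E'
from g import *
import kin
k,e,L=kin.fit();print(k.round(4),(e.reshape(-1,3)*1000).round(1))
R=frame(20,-50);a=R.apply([0,0,1]);g=np.array([.6035,.2227,.055])
go(g+a*.019-a*.12,R)
go(g+a*.019,R)
from plant import imaging
c=imaging.read_camera("wrist");cv2.imwrite("pics/w1.png",c["frame"][:,:,::-1])
E
```

```text
2.1 q [ 0.195 -0.504  2.373  0.165  0.592 -1.819] p [0.5436 0.1948 0.1293] F [-0.6  0.5 -0.2] op 0.0929 gf 0.0
[ 3.181e-01  3.000e-04  3.691e-01  6.160e-02  5.532e-01  3.774e-01
  5.130e-02 -1.000e-04  0.000e+00] [[ 0. -0. -0.]
 [ 0. -0.  0.]
 [-0.  0. -0.]
 [-0.  0.  0.]]
shift [-0.013  0.029 -0.009] turn [-0.004 -0.004 -0.005] | mm 7 deg 0.7
shift [-0.017  0.032  0.591] turn [-0.004 -0.004 -0.005] | mm 118 deg 0.7
```

View pics/w1.png

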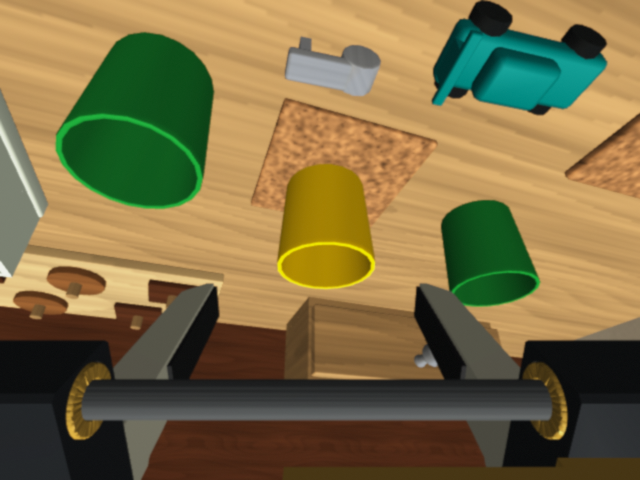

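The wrist picture shows the yellow cup centred between the fingers, with its rim at about (326,265). The green cups and the whistle are clear. Next I search for a reachable pour pose while checking the approach.

Run:
```python
from kin import *
k=fit()[0]
Rg=frame(20,-50);ct=Rg.inv().apply([0,0,1])
q0=pickle.load(open("rec.pkl","rb"))[-1]["q"]
a=Rg.apply([0,0,1]);g=np.array([.6035,.2227,.055])
q,e=ik(k,g+.019*a,Rg,q0);print("grasp",q.round(2),round(e,4)); q0=q
out=[]
for yaw in range(-60,61,20):
  for el in(-40,-20,0,15):
    for roll in(120,150,180,210,240):
      R=frame(yaw,el,roll);c=R.apply(ct)
      if c[2]>-.6: continue
      M=np.array([.625,-.073,.125]);G=M-c*.021;p=G+R.apply([0,0,.019])
      for s in(q0,np.array([0,0,1.8,1.5,.7,.5]),np.array([0,0,1.8,3,.7,-1.]),np.array([0,0,1.8,-1.,.7,1.])):
        q,e=ik(k,p,R,s)
        if e<2e-3: out.append((c[2],yaw,el,roll,q.round(2)))
out.sort(key=lambda o:o[0])
for o in out[:14]:print(o)
print("..");out.sort(key=lambda o:np.abs(o[4]-q0)[:5].max())
for o in out[:14]:print(o)
```

```text
grasp [ 0.23 -0.05  2.2   0.26  0.3  -1.91] 0.0
(np.float64(-0.819152044288992), -40, 15, 180, array([ 0.24,  0.75,  2.03,  4.03,  1.61, -1.86]))
(np.float64(-0.819152044288992), -40, 15, 180, array([ 0.24,  0.75,  2.03,  4.03,  1.61, -1.86]))
(np.float64(-0.8191520442889919), -60, 15, 180, array([ 0.34,  0.86,  1.76,  4.42,  1.71, -2.09]))
(np.float64(-0.8191520442889919), -60, 15, 180, array([ 0.34,  0.86,  1.76,  4.42,  1.71, -2.09]))
(np.float64(-0.8191520442889919), -20, 15, 180, array([-0.03,  0.7 ,  2.2 ,  3.45,  1.6 , -1.65]))
(np.float64(-0.8191520442889919), -20, 15, 180, array([-0.03,  0.7 ,  2.2 ,  3.45,  1.6 , -1.65]))
(np.float64(-0.8191520442889919), 0, 15, 180, array([-0.42,  0.69,  2.23,  2.74,  1.63, -1.48]))
(np.float64(-0.8191520442889919), 0, 15, 180, array([-0.42,  0.69,  2.23,  2.74,  1.63, -1.48]))
(np.float64(-0.8191520442889919), 0, 15, 180, array([-0.42,  0.69,  2.23,  2.74,  1.63, -1.48]))
(np.float64(-0.8191520442889918), 20, 15, 180, array([-0.68,  0.73,  2.1 ,  2.16,  1.66, -1.3 ]))
(np.float64(-0.8191520442889918), 20, 15, 180, array([-0.68,  0.73,  2.
[... 985 characters left out ...]
,  1.74, -0.84]))
(np.float64(-0.6427876096865394), 60, 0, 180, array([-0.77,  0.76,  1.64,  1.39,  1.74, -0.84]))
(np.float64(-0.8191520442889918), 40, 15, 180, array([-0.77,  0.82,  1.85,  1.78,  1.76, -1.09]))
(np.float64(-0.8191520442889918), 40, 15, 180, array([-0.77,  0.82,  1.85,  1.78,  1.76, -1.09]))
(np.float64(-0.8191520442889918), 40, 15, 180, array([-0.77,  0.82,  1.85,  1.78,  1.76, -1.09]))
(np.float64(-0.8191520442889918), 40, 15, 180, array([-0.77,  0.82,  1.85,  1.78,  1.76, -1.09]))
(np.float64(-0.735969206617591), 40, 15, 150, array([-0.77,  0.82,  1.87,  1.78,  1.76, -1.63]))
(np.float64(-0.735969206617591), 40, 15, 150, array([-0.77,  0.82,  1.87,  1.78,  1.76, -1.63]))
```

Call:
jog_arm(rows=[[[-0.015, 0.03, 0.1], [0, 0, 0]], [[-0.015, 0.03, 0.2], [0, 0, 0]], [[-0.015, 0.03, 0.3], [0, 0, 0]], [[-0.015, 0.03, 0.3], [0, 0, 0]], [[-0.015, 0.03, 0.3], [0, 0, 0]]])

```text
t: 2.65
tool_pos: [0.5775, 0.2186, 0.0867]
orientation: [-0.42, 2.419, 0.153]
force: [0.1, -0.3, -0.3]
opening: 0.0928
gripper_force: 0.0
```

```bash
python3 rec.py
python3 - <<'E'
from g import *
R=frame(20,-50);a=R.apply([0,0,1]);g=np.array([.6035,.2227,.055])
go(g+a*.019,R)
E
```

```text
2.65 q [ 0.236 -0.269  2.291  0.165  0.436 -1.804] p [0.5775 0.2186 0.0867] F [ 0.1 -0.3 -0.3] op 0.0928 gf 0.0
shift [ 0.001 -0.024  0.299] turn [-0.002 -0.004 -0.003] | mm 60 deg 0.4
```

Call:
jog_arm(rows=[[[0, -0.02, 0.1], [0, 0, 0]], [[0, -0.024, 0.2], [0, 0, 0]], [[0, -0.024, 0.3], [0, 0, 0]], [[0, -0.024, 0.3], [0, 0, 0]], [[0, -0.024, 0.3], [0, 0, 0]]])

```text
t: 3.15
tool_pos: [0.6161, 0.226, 0.0418]
orientation: [-0.419, 2.418, 0.152]
force: [0.3, 0.7, -0.2]
opening: 0.093
gripper_force: 0.0
```

```bash
python3 rec.py
python3 - <<'E'
from g import *
R=frame(20,-50);a=R.apply([0,0,1]);g=np.array([.6035,.2227,.055])
go(g+a*.019,R)
E
```

```text
3.15 q [ 0.233 -0.047  2.198  0.235  0.308 -1.88 ] p [0.6161 0.226  0.0418] F [ 0.3  0.7 -0.2] op 0.093 gf 0.0
shift [0.007 0.006 0.003] turn [-0.002 -0.003 -0.003] | mm 2 deg 0.4
```

Call:
jog_arm(rows=[[[0.007, 0.006, 0.003], [0, 0, 0]], [[0.007, 0.006, 0.003], [0, 0, 0]], [[0.007, 0.006, 0.003], [0, 0, 0]], [[0.007, 0.006, 0.003], [0, 0, 0]], [[0.007, 0.006, 0.003], [0, 0, 0]]], hand=1, squeeze=15)

```text
t: 3.65
tool_pos: [0.6158, 0.2265, 0.0404]
orientation: [-0.418, 2.417, 0.151]
force: [-1.8, 1.4, 3.1]
opening: 0.0652
gripper_force: 15.0
```

Call:
jog_arm(rows=[[[0, 0, 0], [0, 0, 0]], [[0, 0, 0], [0, 0, 0]], [[0, 0, 0], [0, 0, 0]], [[0, 0, 0], [0, 0, 0]], [[0, 0, 0], [0, 0, 0]]])

```text
t: 4.15
tool_pos: [0.616, 0.2266, 0.0404]
orientation: [-0.418, 2.416, 0.151]
force: [-3.4, 0.9, 5.3]
opening: 0.0652
gripper_force: 15.0
```

```bash
python3 rec.py
cat > plan.py <<'E'
from kin import *
from plant import robot
k=fit()[0]
st=robot.read_state()
Rg=Ro.from_rotvec(st["orientation"]);ct=Rg.inv().apply([0,0,1]);p0=st["tool_pos"];q0=st["q"]
def pose(M,R,off=.0206):  # mouth centre M -> TCP
    c=R.apply(ct);return M-c*off+R.apply([0,0,.019])
qA,eA=ik(k,p0+[0,0,.15],Rg,q0)
def wz(q):
    kk=k.copy();kk[5]=0;return fk(kk,q)[0]
for yaw in(-20,0,20):
    for el in(5,10,15):
        R=frame(yaw,el,180);M=np.array([.65,-.073,.17])
        q,e=ik(k,pose(M,R),R,np.array([-.4,.7,2.2,2.7,1.6,-1.5]))
        print(yaw,el,q.round(2),round(e,4),"c",R.apply(ct).round(2),"wrist",wz(q).round(3))
print("A",qA.round(2),eA)
E
python3 plan.py
```

```text
4.15 q [ 0.235 -0.044  2.199  0.233  0.302 -1.877] p [0.616  0.2266 0.0404] F [-3.4  0.9  5.3] op 0.0652 gf 15.0
-20 5 [-0.02  0.32  2.32  3.49  1.19 -1.74] 0.0 c [-0.67  0.24 -0.7 ] wrist [0.328 0.044 0.153]
-20 10 [-0.02  0.44  2.28  3.47  1.34 -1.71] 0.0 c [-0.61  0.22 -0.76] wrist [0.331 0.043 0.123]
-20 15 [-0.03  0.55  2.22  3.45  1.48 -1.68] 0.0 c [-0.54  0.2  -0.82] wrist [0.336 0.041 0.094]
0 5 [-0.4   0.3   2.36  2.72  1.21 -1.38] 0.0 c [-0.71  0.   -0.7 ] wrist [ 0.308 -0.073  0.153]
0 10 [-0.39  0.42  2.31  2.75  1.36 -1.41] 0.0 c [-0.65  0.   -0.76] wrist [ 0.31  -0.073  0.123]
0 15 [-0.39  0.54  2.26  2.77  1.51 -1.44] 0.0 c [-0.58  0.   -0.82] wrist [ 0.316 -0.073  0.094]
20 5 [-0.66  0.4   2.2   2.1   1.37 -1.11] 0.0 c [-0.67 -0.24 -0.7 ] wrist [ 0.328 -0.19   0.153]
20 10 [-0.65  0.5   2.16  2.16  1.48 -1.17] 0.0 c [-0.61 -0.22 -0.76] wrist [ 0.331 -0.189  0.123]
20 15 [-0.64  0.6   2.12  2.2   1.59 -1.22] 0.0 c [-0.54 -0.2  -0.82] wrist [ 0.336 -0.187  0.094]
A [ 0.23 -0.31  2.12  0.11  0.65 -1.75] 5.6925248403949524e-09
```

```bash
cat > plan2.py <<'E'
from plan import *
def path(yaw2,yawB,elB,rollB,MB,seed,n=30,show=True):
    Rz=frame(yaw2,-50)
    M2=np.array([.63,-.073,.25])
    q2,e2=ik(k,pose(M2,Rz),Rz,qA)
    RB=frame(yawB,elB,rollB);qB,eB=ik(k,pose(MB,RB),RB,seed)
    if show:print("W2",q2.round(2),e2,"B",qB.round(2),eB)
    q=q2;out=[]
    for i in range(n+1):
        s=i/n;R=fk(k,q2+s*(qB-q2))[1];c=R.apply(ct)
        M=M2+s*(MB-M2); h=c[:2]*.03*(s>0); M=np.array([.629,-.073,M[2]]);M[:2]-=h*min(1,max(0,(1-c[2])))
        p=pose(M,R);qn,e=ik(k,p,R,q);out.append((s,c,M,p,R,qn,e,np.abs(qn-q).max()));q=qn
    return out
if __name__=="__main__":
  for yaw2,yawB,elB,rollB in((0,0,10,180),(0,20,10,180),(20,20,10,180),(20,40,10,180),(0,20,10,150),(20,0,10,210)):
    o=path(yaw2,yawB,elB,rollB,np.array([.64,-.073,.18]),np.array([-.4,.7,2.2,2.7,1.6,-1.5]),12)
    print(yaw2,yawB,elB,rollB,"maxe",max(x[6] for x in o),"maxdq",max(x[7] for x in o))
    for x in o[::2]:print("  ",round(x[0],2),"c",x[1].round(2),"M",x[2].round(3),"q",x[5].round(2),"w",wz(x[5]).round(2),"a",x[4].apply([0,0,1]).round(2))
E
python3 plan2.py | grep -v "^-20\|^0 [51]"
```

```text
20 5 [-0.66  0.4   2.2   2.1   1.37 -1.11] 0.0 c [-0.67 -0.24 -0.7 ] wrist [ 0.328 -0.19   0.153]
20 10 [-0.65  0.5   2.16  2.16  1.48 -1.17] 0.0 c [-0.61 -0.22 -0.76] wrist [ 0.331 -0.189  0.123]
20 15 [-0.64  0.6   2.12  2.2   1.59 -1.22] 0.0 c [-0.54 -0.2  -0.82] wrist [ 0.336 -0.187  0.094]
A [ 0.23 -0.31  2.12  0.11  0.65 -1.75] 5.6925248403949524e-09
W2 [-0.31 -0.36  2.11  0.29  0.74 -2.03] 1.5653396766945878e-08 B [-0.4   0.37  2.35  2.73  1.35 -1.4 ] 1.122075776738285e-08
0 0 10 180 maxe 9.332011869453511e-09 maxdq 0.35572804980134887
   0.0 c [-0. -0.  1.] M [ 0.629 -0.073  0.25 ] q [-0.31 -0.36  2.11  0.29  0.74 -2.03] w [ 0.4  -0.07  0.5 ] a [ 0.64 -0.   -0.77]
   0.17 c [ 0.08 -0.51  0.86] M [ 0.629 -0.071  0.238] q [-0.5  -0.19  1.99  0.69  1.03 -2.  ] w [ 0.42 -0.17  0.49] a [ 0.57  0.32 -0.76]
   0.33 c [ 0.04 -0.87  0.49] M [ 0.628 -0.06   0.227] q [-0.63 -0.02  1.95  0.99  1.24 -1.84] w [ 0.43 -0.25  0.43] a [ 0.56  0.57 -0.6 ]
   0.5 c [-0.13 -0.99  0.02] M [ 0.633 -0.044  0.215] q [-0.69  0.13  2.    1.3   1.33 -1.65] w [ 0.41 -0.27  0.34] a [ 0.64  0.68 -0.35]
   
[... 5462 characters left out ...]
  0.48 -0.64]
   0.33 c [-0.02 -0.92  0.39] M [ 0.629 -0.056  0.227] q [-0.69  0.05  2.01  1.21  1.29 -2.1 ] w [ 0.4  -0.27  0.37] a [ 0.64  0.64 -0.43]
   0.5 c [-0.21 -0.97 -0.14] M [ 0.635 -0.044  0.215] q [-0.71  0.18  2.07  1.5   1.36 -1.77] w [ 0.38 -0.26  0.28] a [ 0.73  0.66 -0.19]
   0.67 c [-0.46 -0.69 -0.56] M [ 0.643 -0.052  0.203] q [-0.71  0.3   2.14  1.81  1.4  -1.44] w [ 0.35 -0.23  0.21] a [0.84 0.54 0.02]
   0.83 c [-0.63 -0.21 -0.74] M [ 0.648 -0.067  0.192] q [-0.63  0.37  2.23  2.19  1.4  -1.13] w [ 0.32 -0.17  0.16] a [0.94 0.31 0.14]
   1.0 c [-0.66  0.32 -0.68] M [ 0.649 -0.083  0.18 ] q [-0.44  0.39  2.32  2.7   1.35 -0.86] w [ 0.31 -0.09  0.13] a [ 0.98 -0.    0.17]
```

Call:
jog_arm(rows=[[[-0.03, 0, -0.04], [0, 0, 0]], [[-0.1, 0, -0.12], [0, 0, 0]], [[-0.2, 0, -0.24], [0, 0, 0]], [[-0.3, 0, -0.36], [0, 0, 0]], [[-0.4, 0, -0.48], [0, 0, 0]]])

```text
t: 4.65
tool_pos: [0.6148, 0.2257, 0.1652]
orientation: [-0.418, 2.42, 0.15]
force: [0.5, -0.2, -1.3]
opening: 0.065
gripper_force: 15.0
```

```bash
sed -i 's/M2=np.array(\[.63,-.073,.25\])/M2=np.array([.63,-.073,.22])/; s/\*.03\*(s>0)/*.042*(s>0)/' plan2.py
python3 - <<'E'
s=open("plan.py").read()
# freeze the grasp state
s=s.replace('st=robot.read_state()','st=[r for r in pickle.load(open("rec.pkl","rb")) if r["t"]>4.1][0]')
open("plan.py","w").write(s.split("for yaw in(-20")[0])
E
cat > rows.py <<'E'
import numpy as np,json
def rows(P0,R0,seq):
    """seq of (p,R): relative rows from P0,R0, 5 per call"""
    for i in range(0,len(seq),5):
        ch=seq[i:i+5]
        print(json.dumps([[list((R0.inv().apply(p-P0)/.2).round(2)),list(((R0.inv()*R).as_rotvec()/(np.pi/2)).round(3))] for p,R in ch]))
        P0,R0=ch[-1]
E
python3 - <<'E'
from plan2 import *
from rows import rows
from g import go
o=path(0,20,10,180,np.array([.64,-.073,.18]),np.array([-.4,.7,2.2,2.7,1.6,-1.5]),30)
pickle.dump([(x[3],x[4].as_rotvec()) for x in o],open("pour.pkl","wb"))
print(max(x[6] for x in o),max(x[7] for x in o),[wz(x[5])[2].round(2) for x in o[::5]])
s=robot.read_state();print(s["tool_pos"]);go(o[0][3],o[0][4])
steps=[(np.linalg.norm(o[i+1][3]-o[i][3])*1e3,np.degrees((o[i].__getitem__(4).inv()*o[i+1][4]).magnitude())) for i in range(30)]
print(np.max(steps,0))
rows(o[0][3],o[0][4],[(x[3],x[4]) for x in o[1:]])
E
```

```text
W2 [-0.31 -0.33  2.14  0.32  0.68 -2.06] 1.722242444030218e-08 B [-0.67  0.45  2.2   2.14  1.48 -1.15] 1.1406736884905788e-08
4.6809432302508106e-09 0.09429994780307949 [np.float64(0.47), np.float64(0.48), np.float64(0.45), np.float64(0.38), np.float64(0.3), np.float64(0.21), np.float64(0.13)]
[0.61480922 0.22569883 0.16523431]
shift [ 0.227 -1.452 -0.315] turn [ 0.139 -0.004  0.167] | mm 301 deg 19.6
[6.54291358 6.16019224]
[[[0.01, 0.01, 0.0], [-0.028, 0.021, 0.059]], [[0.02, 0.03, 0.0], [-0.056, 0.041, 0.118]], [[0.02, 0.04, 0.01], [-0.084, 0.061, 0.177]], [[0.03, 0.06, 0.01], [-0.111, 0.081, 0.237]], [[0.03, 0.08, 0.0], [-0.138, 0.101, 0.296]]]
[[[0.01, 0.02, 0.0], [-0.027, 0.019, 0.06]], [[0.02, 0.04, 0.01], [-0.054, 0.038, 0.119]], [[0.03, 0.06, 0.01], [-0.081, 0.057, 0.178]], [[0.04, 0.08, 0.02], [-0.108, 0.075, 0.238]], [[0.05, 0.11, 0.02], [-0.135, 0.092, 0.297]]]
[[[0.02, 0.02, 0.01], [-0.028, 0.017, 0.059]], [[0.03, 0.04, 0.03], [-0.056, 0.034, 0.117]], [[0.04, 0.06, 0.04], [-0.084, 0.051, 0.175]], [[0.05, 0.09, 0.05], [-0.114, 0.067, 0.232]], [[0.06, 0.11, 0.07], [-0.143, 0.083, 0.289]]]
[[[0.01, 0.02, 0.02], [-0.03, 0.016, 0.056]], [[0.01, 0.03, 0.03], [-0.061, 0.032, 0.111]], [[0.01, 0.05, 0.04], [-0.093, 0.048, 0.165]], [[-0.01, 0.07, 0.04], [-0.126, 0.064, 0.218]], [[-0.02, 0.08, 0.04], [-0.159, 0.079, 0.27]]]
[[[-0.01, 0.02, -0.0], [-0.034, 0.016, 0.051]], [[-0.02, 0.04, -0.0], [-0.068, 0.033, 0.101]], [[-0.03, 0.06, -0.01], [-0.104, 0.05, 0.149]], [[-0.05, 0.08, -0.01], [-0.14, 0.067, 0.196]], [[-0.06, 0.1, -0.02], [-0.177, 0.085, 0.241]]]
[[[-0.01, 0.03, -0.01], [-0.037, 0.019, 0.044]], [[-0.02, 0.06, -0.02], [-0.075, 0.038, 0.086]], [[-0.02, 0.08, -0.03], [-0.113, 0.058, 0.127]], [[-0.03, 0.11, -0.04], [-0.151, 0.078, 0.166]], [[-0.05, 0.14, -0.06], [-0.19, 0.099, 0.203]]]
```

Call:
jog_arm(rows=[[[0.02, -0.12, -0.02], [0, 0, 0]], [[0.06, -0.3, -0.08], [0, 0, 0]], [[0.1, -0.5, -0.15], [0.04, 0, 0.05]], [[0.15, -0.7, -0.22], [0.08, 0, 0.1]], [[0.19, -0.9, -0.28], [0.139, -0.004, 0.167]]])

```text
t: 5.15
tool_pos: [0.6139, 0.0321, 0.1834]
orientation: [0.007, 2.442, -0.002]
force: [0.2, -0.2, -1.6]
opening: 0.0655
gripper_force: 15.0
```

```bash
python3 rec.py
python3 - <<'E'
from g import *
p,r=pickle.load(open("pour.pkl","rb"))[0]
go(p,Ro.from_rotvec(r))
E
```

```text
5.15 q [-0.049 -0.443  2.231  0.046  0.656 -1.64 ] p [0.6139 0.0321 0.1834] F [ 0.2 -0.2 -1.6] op 0.0655 gf 15.0
shift [-0.112 -0.525  0.084] turn [-0.002  0.001 -0.003] | mm 109 deg 0.3
```

Call:
jog_arm(rows=[[[-0.03, -0.15, 0.02], [0, 0, 0]], [[-0.06, -0.3, 0.04], [0, 0, 0]], [[-0.08, -0.42, 0.06], [0, 0, 0]], [[-0.1, -0.48, 0.07], [0, 0, 0]], [[-0.1, -0.48, 0.07], [0, 0, 0]]])

```text
t: 5.65
tool_pos: [0.6389, -0.0631, 0.1855]
orientation: [0.002, 2.442, -0.0]
force: [0.0, 0.3, -2.0]
opening: 0.0655
gripper_force: 15.0
```

Call:
jog_arm(rows=[[[0, 0, 0], [0, 0, 0]], [[0, 0, 0], [0, 0, 0]]])

```text
t: 5.85
tool_pos: [0.6387, -0.0602, 0.1851]
orientation: [-0.002, 2.442, 0.002]
force: [-0.5, -0.5, -0.9]
opening: 0.0652
gripper_force: 15.0
```

```bash
python3 rec.py
python3 - <<'E'
from g import *
p,r=pickle.load(open("pour.pkl","rb"))[0]
go(p,Ro.from_rotvec(r))
E
```

```text
5.85 q [-0.281 -0.348  2.158  0.293  0.673 -2.02 ] p [ 0.6387 -0.0602  0.1851] F [-0.5 -0.5 -0.9] op 0.0652 gf 15.0
shift [-0.009 -0.064  0.009] turn [0.001 0.001 0.   ] | mm 13 deg 0.1
```

Call:
jog_arm(rows=[[[0.01, 0.01, 0], [-0.028, 0.021, 0.059]], [[0.02, 0.02, 0], [-0.056, 0.041, 0.118]], [[0.02, 0.03, 0.01], [-0.084, 0.061, 0.177]], [[0.03, 0.04, 0.01], [-0.111, 0.081, 0.237]], [[0.03, 0.05, 0], [-0.138, 0.101, 0.296]]])

```text
t: 6.35
tool_pos: [0.6342, -0.0496, 0.1815]
orientation: [0.487, 2.532, 0.492]
force: [-0.3, -1.5, -0.2]
opening: 0.0652
gripper_force: 15.0
```

Call:
jog_arm(rows=[[[0.01, 0.02, 0], [-0.027, 0.019, 0.06]], [[0.02, 0.04, 0.01], [-0.054, 0.038, 0.119]], [[0.03, 0.06, 0.01], [-0.081, 0.057, 0.178]], [[0.04, 0.08, 0.02], [-0.108, 0.075, 0.238]], [[0.05, 0.1, 0.02], [-0.135, 0.092, 0.297]]])

```text
t: 6.85
tool_pos: [0.6334, -0.0271, 0.1829]
orientation: [0.996, 2.454, 0.985]
force: [0.1, 0.6, -0.7]
opening: 0.0649
gripper_force: 15.0
```

```bash
python3 rec.py
python3 - <<'E'
from g import *
p,r=pickle.load(open("pour.pkl","rb"))[10]
go(p,Ro.from_rotvec(r))
E
```

```text
6.85 q [-0.547 -0.054  1.948  0.83   1.157 -1.662] p [ 0.6334 -0.0271  0.1829] F [ 0.1  0.6 -0.7] op 0.0649 gf 15.0
shift [-0.028 -0.012  0.001] turn [ 0.002 -0.001 -0.001] | mm 6 deg 0.2
```

Call:
jog_arm(rows=[[[0.01, 0.02, 0.01], [-0.028, 0.017, 0.059]], [[0.02, 0.04, 0.03], [-0.056, 0.034, 0.117]], [[0.03, 0.06, 0.04], [-0.084, 0.051, 0.175]], [[0.04, 0.08, 0.05], [-0.114, 0.067, 0.232]], [[0.05, 0.1, 0.07], [-0.143, 0.083, 0.289]]])

```text
t: 7.35
tool_pos: [0.6434, -0.0031, 0.1867]
orientation: [1.482, 2.189, 1.471]
force: [-0.2, 0.2, -0.6]
opening: 0.0649
gripper_force: 15.0
```

Call:
jog_arm(rows=[[[0.01, 0.02, 0.02], [-0.03, 0.016, 0.056]], [[0.01, 0.03, 0.03], [-0.061, 0.032, 0.111]], [[0.01, 0.05, 0.04], [-0.093, 0.048, 0.165]], [[-0.01, 0.07, 0.04], [-0.126, 0.064, 0.218]], [[-0.02, 0.08, 0.04], [-0.159, 0.079, 0.27]]])

```text
t: 7.85
tool_pos: [0.6605, -0.0003, 0.1931]
orientation: [-1.813, -1.667, -1.855]
force: [-0.2, 0.3, -1.1]
opening: 0.0652
gripper_force: 15.0
```

Call:
jog_arm(rows=[[[-0.01, 0.02, 0], [-0.034, 0.016, 0.051]], [[-0.02, 0.04, 0], [-0.068, 0.033, 0.101]], [[-0.03, 0.06, -0.01], [-0.104, 0.05, 0.149]], [[-0.05, 0.08, -0.01], [-0.14, 0.067, 0.196]], [[-0.06, 0.1, -0.02], [-0.177, 0.085, 0.241]]])

```text
t: 8.35
tool_pos: [0.6748, -0.0185, 0.1973]
orientation: [-1.884, -0.976, -2.048]
force: [0.7, 0.0, -0.9]
opening: 0.0651
gripper_force: 15.0
```

Call:
jog_arm(rows=[[[-0.01, 0.03, -0.01], [-0.037, 0.019, 0.044]], [[-0.02, 0.06, -0.02], [-0.075, 0.038, 0.086]], [[-0.02, 0.08, -0.03], [-0.113, 0.058, 0.127]], [[-0.03, 0.11, -0.04], [-0.151, 0.078, 0.166]], [[-0.05, 0.14, -0.06], [-0.19, 0.099, 0.203]]])

```text
t: 8.85
tool_pos: [0.6822, -0.0496, 0.1981]
orientation: [-1.831, -0.321, -2.191]
force: [0.3, 0.6, -0.8]
opening: 0.0654
gripper_force: 15.0
```

```bash
python3 rec.py
python3 - <<'E'
from g import *
from plant import imaging
p,r=pickle.load(open("pour.pkl","rb"))[30]
go(p,Ro.from_rotvec(r))
s=imaging.read_camera("scene")["frame"];t=imaging.read_camera("top")["frame"]
cv2.imwrite("pics/p1.png",np.hstack([crop(s,220,180,200,200,2),crop(t,290,110,200,200,2)]))
E
```

```text
8.85 q [-0.624  0.467  2.182  2.184  1.466 -1.165] p [ 0.6822 -0.0496  0.1981] F [ 0.3  0.6 -0.8] op 0.0654 gf 15.0
shift [0.004 0.019 0.006] turn [ 0.    -0.003 -0.001] | mm 4 deg 0.3
```

View pics/p1.png

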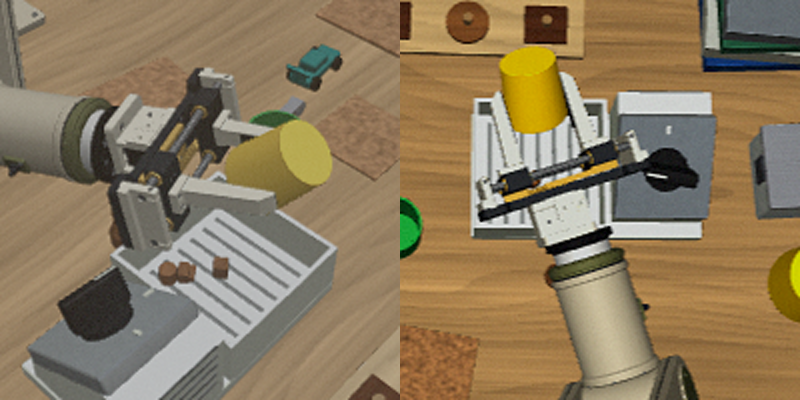

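The picture shows all three pieces in the basket, at crop (168,272), (186,271) and (221,267). I'll reverse the tilt.

Run:
```python
from h import *
from rows import rows
L=pickle.load(open("pour.pkl","rb"));i=np.linspace(30,0,26);P=np.array([a for a,b in L]);
from scipy.spatial.transform import Slerp
S=Slerp(np.arange(31),Ro.from_rotvec([b for a,b in L]))
seq=[(np.array([np.interp(x,range(31),P[:,j]) for j in range(3)]),S(x)) for x in i]
rows(*seq[0],seq[1:])
```

```text
[[[-0.0, -0.04, 0.01], [0.046, -0.026, -0.045]], [[-0.0, -0.08, 0.01], [0.092, -0.05, -0.092]], [[-0.0, -0.11, 0.02], [0.137, -0.073, -0.142]], [[-0.01, -0.15, 0.01], [0.183, -0.095, -0.194]], [[-0.01, -0.18, 0.01], [0.227, -0.116, -0.248]]]
[[[0.01, -0.03, 0.0], [0.043, -0.021, -0.057]], [[0.01, -0.06, 0.0], [0.085, -0.041, -0.115]], [[0.02, -0.09, -0.0], [0.126, -0.061, -0.175]], [[0.02, -0.11, -0.01], [0.167, -0.08, -0.237]], [[0.02, -0.13, -0.02], [0.206, -0.098, -0.301]]]
[[[0.0, -0.02, -0.01], [0.038, -0.019, -0.065]], [[-0.01, -0.03, -0.03], [0.075, -0.038, -0.131]], [[-0.02, -0.05, -0.06], [0.111, -0.058, -0.199]], [[-0.04, -0.05, -0.09], [0.146, -0.077, -0.268]], [[-0.07, -0.06, -0.11], [0.181, -0.096, -0.337]]]
[[[-0.02, -0.02, -0.02], [0.034, -0.021, -0.07]], [[-0.04, -0.04, -0.04], [0.067, -0.042, -0.141]], [[-0.07, -0.05, -0.05], [0.099, -0.063, -0.212]], [[-0.09, -0.06, -0.07], [0.132, -0.085, -0.283]], [[-0.11, -0.07, -0.08], [0.164, -0.107, -0.354]]]
[[[-0.02, -0.02, -0.01], [0.032, -0.023, -0.071]], [[-0.03, -0.03, -0.01], [0.065, -0.047, -0.143]], [[-0.05, -0.05, -0.02], [0.098, -0.071, -0.214]], [[-0.06, -0.06, -0.03], [0.131, -0.096, -0.285]], [[-0.08, -0.06, -0.04], [0.164, -0.121, -0.356]]]
```

Call:
jog_arm(rows=[[[0, -0.04, 0.01], [0.046, -0.026, -0.045]], [[0, -0.08, 0.01], [0.092, -0.05, -0.092]], [[0, -0.11, 0.02], [0.137, -0.073, -0.142]], [[-0.01, -0.15, 0.01], [0.183, -0.095, -0.194]], [[-0.01, -0.18, 0.01], [0.227, -0.116, -0.248]]])

```text
t: 9.45
tool_pos: [0.6715, -0.0155, 0.1958]
orientation: [-1.881, -1.128, -2.011]
force: [-0.9, -0.2, 0.1]
opening: 0.0653
gripper_force: 15.0
```

Call:
jog_arm(rows=[[[0.01, -0.03, 0], [0.043, -0.021, -0.057]], [[0.01, -0.06, 0], [0.085, -0.041, -0.115]], [[0.02, -0.09, 0], [0.126, -0.061, -0.175]], [[0.02, -0.11, -0.01], [0.167, -0.08, -0.237]], [[0.02, -0.13, -0.02], [0.206, -0.098, -0.301]]])

```text
t: 9.95
tool_pos: [0.6526, 0.0009, 0.19]
orientation: [1.727, 1.945, 1.738]
force: [-0.6, 0.9, -0.8]
opening: 0.0654
gripper_force: 15.0
```

Call:
jog_arm(rows=[[[0, -0.02, -0.01], [0.038, -0.019, -0.065]], [[-0.01, -0.03, -0.03], [0.075, -0.038, -0.131]], [[-0.02, -0.05, -0.06], [0.111, -0.058, -0.199]], [[-0.04, -0.05, -0.09], [0.146, -0.077, -0.268]], [[-0.07, -0.06, -0.11], [0.181, -0.096, -0.337]]])

```text
t: 10.45
tool_pos: [0.6365, -0.0218, 0.1822]
orientation: [1.186, 2.375, 1.167]
force: [-0.2, 0.1, -0.6]
opening: 0.0651
gripper_force: 15.0
```

Call:
jog_arm(rows=[[[-0.02, -0.02, -0.02], [0.034, -0.021, -0.07]], [[-0.04, -0.04, -0.04], [0.067, -0.042, -0.141]], [[-0.07, -0.05, -0.05], [0.099, -0.063, -0.212]], [[-0.09, -0.06, -0.07], [0.132, -0.085, -0.283]], [[-0.11, -0.07, -0.08], [0.164, -0.107, -0.354]]])

```text
t: 10.95
tool_pos: [0.6346, -0.0522, 0.1797]
orientation: [0.579, 2.528, 0.575]
force: [0.0, -0.3, -0.6]
opening: 0.0651
gripper_force: 15.0
```

Call:
jog_arm(rows=[[[-0.02, -0.02, -0.01], [0.032, -0.023, -0.071]], [[-0.03, -0.03, -0.01], [0.065, -0.047, -0.143]], [[-0.05, -0.05, -0.02], [0.098, -0.071, -0.214]], [[-0.06, -0.06, -0.03], [0.131, -0.096, -0.285]], [[-0.08, -0.06, -0.04], [0.164, -0.121, -0.356]]])

```text
t: 11.45
tool_pos: [0.6394, -0.0715, 0.1858]
orientation: [-0.008, 2.437, -0.008]
force: [-0.9, -0.3, -1.0]
opening: 0.0648
gripper_force: 15.0
```

```bash
python3 rec.py
python3 - <<'E'
from plan import *
from g import go
go(p0+[0,0,.13],Rg); s=robot.read_state(); print(s["tool_pos"],p0)
c=(Ro.from_rotvec(s["orientation"])).apply(ct);print(c)
E
```

```text
11.45 q [-0.304 -0.345  2.157  0.312  0.671 -2.06 ] p [ 0.6394 -0.0715  0.1858] F [-0.9 -0.3 -1. ] op 0.0648 gf 15.0
shift [ 0.127  1.491 -0.022] turn [-0.142  0.005 -0.162] | mm 299 deg 19.4
[ 0.6393719  -0.07154328  0.18578074] [0.61601699 0.2265516  0.04041814]
[-0.00966739  0.00720556  0.99992731]
```

Call:
jog_arm(rows=[[[0.02, 0.12, 0], [0, 0, 0]], [[0.04, 0.35, 0], [0, 0, 0]], [[0.06, 0.6, -0.01], [0, 0, -0.05]], [[0.08, 0.8, -0.01], [-0.08, 0, -0.1]], [[0.09, 1, -0.015], [-0.142, 0.005, -0.162]]])

```text
t: 11.95
tool_pos: [0.6224, 0.1324, 0.1758]
orientation: [-0.402, 2.418, 0.149]
force: [-1.0, -0.0, -2.0]
opening: 0.0658
gripper_force: 15.0
```

```bash
python3 rec.py
python3 - <<'E'
from plan import *
from g import go
go(p0+[-.005,0,.1],Rg)
E
```

```text
11.95 q [ 0.005 -0.348  2.175  0.337  0.673 -2.09 ] p [0.6224 0.1324 0.1758] F [-1. -0. -2.] op 0.0658 gf 15.0
shift [0.038 0.463 0.2  ] turn [-0.004  0.001 -0.007] | mm 101 deg 0.7
```

Call:
jog_arm(rows=[[[0.01, 0.15, 0.05], [0, 0, 0]], [[0.02, 0.3, 0.1], [0, 0, 0]], [[0.03, 0.4, 0.18], [0, 0, 0]], [[0.035, 0.43, 0.2], [0, 0, 0]], [[0.035, 0.43, 0.2], [0, 0, 0]]])

```text
t: 12.45
tool_pos: [0.6148, 0.218, 0.1399]
orientation: [-0.393, 2.421, 0.148]
force: [-0.2, 0.6, -0.7]
opening: 0.0656
gripper_force: 15.0
```

Call:
jog_arm(rows=[[[0, 0, 0], [0, 0, 0]], [[0, 0, 0], [0, 0, 0]], [[0, 0, 0], [0, 0, 0]]])

```text
t: 12.75
tool_pos: [0.616, 0.2162, 0.1411]
orientation: [-0.387, 2.42, 0.148]
force: [-0.5, -0.4, -1.6]
opening: 0.0653
gripper_force: 15.0
```

```bash
python3 rec.py
python3 - <<'E'
from plan import *
from g import go
go(p0+[-.005,0,.02],Rg)
E
```

```text
12.75 q [ 0.22  -0.253  2.168  0.133  0.537 -1.758] p [0.616  0.2162 0.1411] F [-0.5 -0.4 -1.6] op 0.0653 gf 15.0
shift [0.265 0.055 0.305] turn [-0.007  0.001 -0.014] | mm 81 deg 1.4
```

Call:
jog_arm(rows=[[[0.06, 0.02, 0.07], [0, 0, 0]], [[0.13, 0.04, 0.15], [-0.007, 0, -0.014]], [[0.2, 0.055, 0.23], [-0.007, 0, -0.014]], [[0.265, 0.055, 0.305], [-0.007, 0, -0.014]], [[0.265, 0.055, 0.305], [-0.007, 0, -0.014]]])

```text
t: 13.25
tool_pos: [0.6079, 0.2264, 0.0556]
orientation: [-0.42, 2.422, 0.152]
force: [-0.5, 0.2, -1.6]
opening: 0.0652
gripper_force: 15.0
```

Call:
jog_arm(rows=[[[0, 0, 0], [0, 0, 0]], [[0, 0, 0], [0, 0, 0]], [[0, 0, 0], [0, 0, 0]]])

```text
t: 13.55
tool_pos: [0.6115, 0.2277, 0.0615]
orientation: [-0.42, 2.413, 0.152]
force: [-0.6, -0.5, -0.7]
opening: 0.0655
gripper_force: 15.0
```

```bash
python3 rec.py
python3 - <<'E'
from plan import *
from g import go
go(p0+[-.005,0,.001],Rg)
E
```

```text
13.55 q [ 0.239 -0.104  2.208  0.199  0.348 -1.839] p [0.6115 0.2277 0.0615] F [-0.6 -0.5 -0.7] op 0.0655 gf 15.0
shift [ 0.068 -0.004  0.074] turn [0.001 0.002 0.001] | mm 20 deg 0.2
```

Call:
jog_arm(rows=[[[0.02, 0, 0.02], [0, 0, 0]], [[0.035, 0, 0.037], [0, 0, 0]], [[0.05, 0, 0.055], [0, 0, 0]], [[0.066, 0, 0.072], [0, 0, 0]], [[0.066, 0, 0.072], [0, 0, 0]]])

```text
t: 14.05
tool_pos: [0.6095, 0.2276, 0.0398]
orientation: [-0.42, 2.416, 0.153]
force: [-1.5, 0.4, 0.2]
opening: 0.0653
gripper_force: 15.0
```

Call:
jog_arm(rows=[[[0, 0, 0], [0, 0, 0]], [[0, 0, 0], [0, 0, 0]], [[0, 0, 0], [0, 0, 0]]])

```text
t: 14.35
tool_pos: [0.6092, 0.2272, 0.0396]
orientation: [-0.42, 2.417, 0.152]
force: [-0.3, 0.5, -0.8]
opening: 0.0652
gripper_force: 15.0
```

```bash
python3 rec.py
python3 - <<'E'
from plan import *
from g import go
go(p0+[-.005,0,0],Rg)
E
```

```text
14.35 q [ 0.239 -0.06   2.215  0.23   0.301 -1.872] p [0.6092 0.2272 0.0396] F [-0.3  0.5 -0.8] op 0.0652 gf 15.0
shift [-0.008 -0.006  0.002] turn [ 0.001 -0.     0.001] | mm 2 deg 0.1
```

Call:
jog_arm(rows=[[[0.003, 0, 0.004], [0, 0, 0]], [[0.007, 0, 0.008], [0, 0, 0]], [[0.007, 0, 0.008], [0, 0, 0]], [[0.007, 0, 0.008], [0, 0, 0]]])

```text
t: 14.75
tool_pos: [0.6111, 0.2278, 0.0403]
orientation: [-0.42, 2.412, 0.153]
force: [-7.5, 0.0, 13.2]
opening: 0.0652
gripper_force: 15.0
```

Call:
jog_arm(rows=[[[-0.004, 0, -0.005], [0, 0, 0]], [[-0.004, 0, -0.005], [0, 0, 0]], [[-0.004, 0, -0.005], [0, 0, 0]]])

```text
t: 15.05
tool_pos: [0.6098, 0.2274, 0.0398]
orientation: [-0.42, 2.415, 0.152]
force: [-3.0, -0.7, 6.5]
opening: 0.0658
gripper_force: 15.0
```

Call:
jog_arm(rows=[[[0, 0, 0], [0, 0, 0]], [[0, 0, 0], [0, 0, 0]], [[0, 0, 0], [0, 0, 0]], [[0, 0, 0], [0, 0, 0]], [[0, 0, 0], [0, 0, 0]]], hand=-1)

```text
t: 15.55
tool_pos: [0.6091, 0.2272, 0.0388]
orientation: [-0.42, 2.417, 0.152]
force: [-0.2, 0.8, 0.2]
opening: 0.0927
gripper_force: 0.0
```

Call:
jog_arm(rows=[[[0, 0, -0.08], [0, 0, 0]], [[0, 0, -0.2], [0, 0, 0]], [[0, 0, -0.4], [0, 0, 0]], [[0, 0, -0.6], [0, 0, 0]], [[0, 0, -0.7], [0, 0, 0]]])

```text
t: 16.05
tool_pos: [0.5246, 0.1968, 0.1493]
orientation: [-0.42, 2.413, 0.152]
force: [0.4, 0.6, 0.5]
opening: 0.0931
gripper_force: 0.0
```

```bash
python3 rec.py
cat > hand.py <<'E'
from kin import *
from plant import robot
k=fit()[0]
G=np.array([.6064,-.2173,.112]);yawd=1.5   # handle grip point, dryer yaw (deg)
n=np.array([-.5*np.cos(np.radians(yawd)),-.5*np.sin(np.radians(yawd)),.866])
def tool(roll): # closing line across the bar; roll=0: y up the slope rotated so bar at angle
    z=-n;y=np.array([-np.sin(np.radians(yawd)),np.cos(np.radians(yawd)),0.])
    M=np.c_[np.cross(y,z),y,z]; return Ro.from_matrix(M)*Ro.from_rotvec([0,0,np.radians(roll)])
E
python3 - <<'E'
from hand import *
from plant import imaging
s=robot.read_state();Gp=G+n*.004;tcp=Gp-n*.019
u=np.array([.866,0.02,.5])
for r0 in(100,-80):
  for lo in (.1,0):
    R=tool(r0);q,e=ik(k,tcp+n*lo,R,s["q"]);print(r0,lo,q.round(2),round(e,4),"y.bar",(R.apply([0,1,0])).round(2))
  q2,e=ik(k,tcp,tool(r0+80),q);print("end",q2.round(2),e)
c=imaging.read_camera("top");
cv2.imwrite("pics/a1.png",np.hstack([crop(c["frame"],160,150,130,130,3),crop(c["frame"],320,140,130,130,3)]))
E
```

```text
16.05 q [ 0.208 -0.615  2.406  0.142  0.662 -1.788] p [0.5246 0.1968 0.1493] F [0.4 0.6 0.5] op 0.0931 gf 0.0
100 0.1 [-0.65 -0.27  2.03  0.38  1.   -0.65] 0.0 y.bar [ 0.86 -0.15  0.49]
100 0 [-0.59 -0.04  1.99  0.41  0.8  -0.67] 0.0 y.bar [ 0.86 -0.15  0.49]
end [-0.59 -0.04  1.99  0.41  0.8   0.72] 1.989488937134687e-08
-80 0.1 [-0.22 -0.37  2.2  -0.47  0.72 -2.65] 0.4251 y.bar [-0.86  0.15 -0.49]
-80 0 [-0.26 -0.12  2.16 -0.51  0.47 -2.65] 0.3705 y.bar [-0.86  0.15 -0.49]
end [-0.59 -0.04  1.99  0.41  0.8  -2.42] 1.4679068767800563e-08
```

View pics/a1.png

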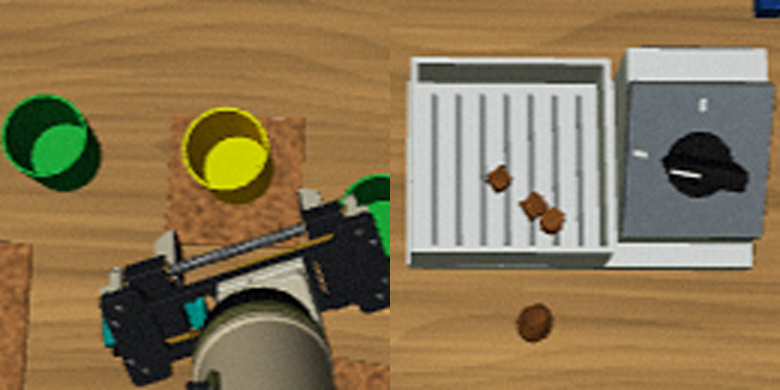

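The left crop shows the cup upright and empty on its coaster at (228,150). The right crop shows the pieces in the basket and the handle still at off. Next is the handle.

Run:
```python
from hand import *
from g import go
tcp=G+n*.004-n*.019
print(tcp+n*.1);go(tcp+n*.1,tool(100));go(np.array([.55,0,.26]),tool(100))
```

```text
[ 0.56391456 -0.21841252  0.18561   ]
shift [ 0.288 -2.02  -0.463] turn [ 0.19  -0.02   1.271] | mm 419 deg 115.6
shift [-0.184 -0.969 -0.552] turn [ 0.19  -0.02   1.271] | mm 226 deg 115.6
```

Call:
jog_arm(rows=[[[-0.1, -0.1, -0.2], [0, 0, 0.08]], [[-0.18, -0.3, -0.4], [0.01, 0, 0.17]], [[-0.184, -0.5, -0.55], [0.02, 0, 0.26]], [[-0.184, -0.7, -0.55], [0.03, 0, 0.35]], [[-0.184, -0.9, -0.55], [0.05, 0, 0.44]]])

```text
t: 16.6
tool_pos: [0.5472, 0.0104, 0.2572]
orientation: [0.472, 2.454, 0.352]
force: [0.3, 0.5, -0.8]
opening: 0.0931
gripper_force: 0.0
```

```bash
python3 rec.py
python3 - <<'E'
from hand import *
from g import go
tcp=G+n*.004-n*.019
go(tcp+n*.12,tool(100))
E
```

```text
16.6 q [-0.292 -0.706  2.251  0.37   1.018 -1.585] p [0.5472 0.0104 0.2572] F [ 0.3  0.5 -0.8] op 0.0931 gf 0.0
shift [-0.356 -1.12   0.074] turn [ 0.125 -0.03   0.829] | mm 236 deg 75.5
```

Call:
jog_arm(rows=[[[-0.07, -0.2, 0], [0.013, -0.003, 0.09]], [[-0.14, -0.4, 0.01], [0.025, -0.006, 0.18]], [[-0.2, -0.6, 0.02], [0.04, -0.01, 0.27]], [[-0.26, -0.8, 0.04], [0.055, -0.013, 0.36]], [[-0.32, -0.95, 0.05], [0.07, -0.017, 0.45]]])

```text
t: 17.1
tool_pos: [0.5534, -0.1854, 0.2105]
orientation: [1.387, 2.218, 0.484]
force: [0.9, 0.0, 0.5]
opening: 0.0931
gripper_force: 0.0
```

```bash
python3 rec.py
python3 - <<'E'
from hand import *
from g import go
tcp=G+n*.004-n*.019
go(tcp+n*.1,tool(100))
E
```

```text
17.1 q [-0.666 -0.412  2.116  0.467  1.021 -1.282] p [ 0.5534 -0.1854  0.2105] F [0.9 0.  0.5] op 0.0931 gf 0.0
shift [-0.143 -0.097  0.125] turn [ 0.052 -0.013  0.377] | mm 43 deg 34.3
```

Call:
jog_arm(rows=[[[-0.04, -0.03, 0.03], [0.013, -0.003, 0.09]], [[-0.08, -0.06, 0.06], [0.025, -0.006, 0.18]], [[-0.12, -0.09, 0.09], [0.04, -0.01, 0.27]], [[-0.143, -0.097, 0.125], [0.052, -0.013, 0.36]], [[-0.143, -0.097, 0.125], [0.052, -0.013, 0.375]]])

```text
t: 17.6
tool_pos: [0.565, -0.2162, 0.1862]
orientation: [2.078, 1.805, 0.572]
force: [-1.3, 0.0, 0.6]
opening: 0.0928
gripper_force: 0.0
```

Call:
jog_arm(rows=[[[0, 0, 0], [0, 0, 0]], [[0, 0, 0], [0, 0, 0]]])

```text
t: 17.8
tool_pos: [0.5646, -0.2156, 0.1876]
orientation: [2.07, 1.811, 0.571]
force: [0.7, -0.2, -0.9]
opening: 0.093
gripper_force: 0.0
```

```bash
python3 rec.py
python3 - <<'E'
from hand import *
from g import go
from plant import imaging
tcp=G+n*.004-n*.019
go(tcp+n*.1,tool(100));go(tcp,tool(100))
c=imaging.read_camera("wrist");pickle.dump(c,open("w2.pkl","wb"));cv2.imwrite("pics/w2.png",c["frame"][:,:,::-1])
print("grip proj",proj(c,G),"top of axis",proj(c,G+n*.012))
E
```

```text
17.8 q [-0.65  -0.278  2.028  0.384  1.002 -0.661] p [ 0.5646 -0.2156  0.1876] F [ 0.7 -0.2 -0.9] op 0.093 gf 0.0
shift [-0.015 -0.006  0.007] turn [ 0.002 -0.001  0.009] | mm 4 deg 0.9
shift [-0.016 -0.008  0.507] turn [ 0.002 -0.001  0.009] | mm 101 deg 0.9
grip proj [313.6495808  247.44197165] top of axis [313.587895   253.43242742]
```

View pics/w2.png

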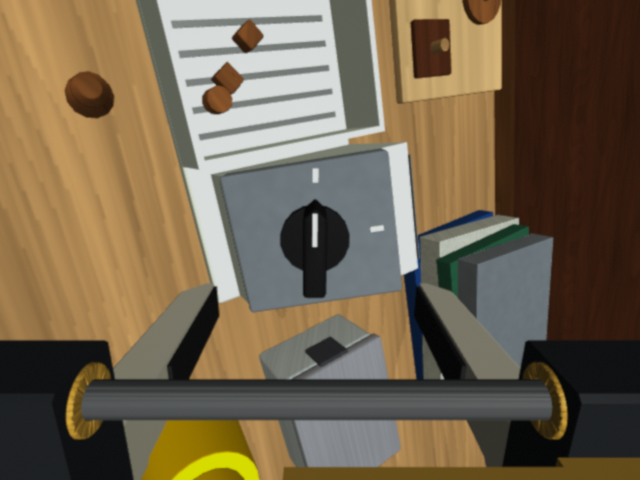

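The wrist view shows the bar upright in the picture, from (315,202) to (315,297). Its centre is within 3 mm of the prediction and it is aligned with the fingers. I'll descend and grip.

Call:
jog_arm(rows=[[[-0.01, -0.004, 0.1], [0, 0, 0.009]], [[-0.016, -0.008, 0.2], [0, 0, 0.009]], [[-0.016, -0.008, 0.3], [0, 0, 0.009]], [[-0.016, -0.008, 0.4], [0, 0, 0.009]], [[-0.016, -0.008, 0.46], [0, 0, 0.009]]])

```text
t: 18.35
tool_pos: [0.6091, -0.217, 0.106]
orientation: [2.086, 1.796, 0.575]
force: [0.1, -0.1, 0.7]
opening: 0.0931
gripper_force: 0.0
```

Call:
jog_arm(rows=[[[0, 0, 0.015], [0, 0, 0]], [[0, 0, 0.03], [0, 0, 0]], [[0, 0, 0.03], [0, 0, 0]], [[0, 0, 0.03], [0, 0, 0]]])

```text
t: 18.75
tool_pos: [0.6125, -0.2178, 0.1032]
orientation: [2.086, 1.794, 0.576]
force: [-0.2, -0.2, 0.8]
opening: 0.0928
gripper_force: 0.0
```

```bash
python3 rec.py
python3 - <<'E'
from hand import *
from g import go
tcp=G+n*.004-n*.019
go(tcp,tool(100))
E
```

```text
18.75 q [-0.592 -0.051  1.992  0.418  0.803 -0.674] p [ 0.6125 -0.2178  0.1032] F [-0.2 -0.2  0.8] op 0.0928 gf 0.0
shift [ 0.003 -0.005  0.021] turn [ 0.002 -0.    -0.001] | mm 4 deg 0.3
```

Call:
jog_arm(rows=[[[0.003, -0.005, 0.012], [0, 0, 0]], [[0.003, -0.005, 0.022], [0, 0, 0]], [[0.003, -0.005, 0.022], [0, 0, 0]]])

```text
t: 19.05
tool_pos: [0.6136, -0.2166, 0.0977]
orientation: [2.087, 1.794, 0.575]
force: [-0.1, -0.4, 0.3]
opening: 0.093
gripper_force: 0.0
```

Call:
jog_arm(rows=[[[0, 0, 0], [0, 0, 0]], [[0, 0, 0], [0, 0, 0]], [[0, 0, 0], [0, 0, 0]], [[0, 0, 0], [0, 0, 0]], [[0, 0, 0], [0, 0, 0]]], hand=1, squeeze=20)

```text
t: 19.55
tool_pos: [0.6137, -0.2167, 0.0979]
orientation: [2.087, 1.794, 0.575]
force: [0.3, -0.2, 0.5]
opening: 0.0575
gripper_force: 0.0
```

Call:
jog_arm(rows=[[[0, 0, 0], [0, 0, 0]], [[0, 0, 0], [0, 0, 0]], [[0, 0, 0], [0, 0, 0]]])

```text
t: 19.85
tool_pos: [0.6137, -0.2167, 0.0979]
orientation: [2.087, 1.794, 0.575]
force: [0.3, 0.4, -0.6]
opening: 0.0338
gripper_force: 0.0
```

```bash
python3 rec.py
```

```text
19.85 q [-0.589 -0.041  1.992  0.42   0.793 -0.675] p [ 0.6137 -0.2167  0.0979] F [ 0.3  0.4 -0.6] op 0.0338 gf 0.0
```

Call:
jog_arm(rows=[[[0, 0, 0], [0, 0, 0]], [[0, 0, 0], [0, 0, 0]], [[0, 0, 0], [0, 0, 0]], [[0, 0, 0], [0, 0, 0]], [[0, 0, 0], [0, 0, 0]]])

```text
t: 20.35
tool_pos: [0.6145, -0.2169, 0.0985]
orientation: [2.086, 1.793, 0.576]
force: [6.2, -0.4, -1.8]
opening: 0.0153
gripper_force: 20.0
```

```bash
python3 rec.py
```

```text
20.35 q [-0.589 -0.041  1.991  0.42   0.792 -0.675] p [ 0.6145 -0.2169  0.0985] F [ 6.2 -0.4 -1.8] op 0.0153 gf 20.0
```

Call:
jog_arm(rows=[[[0, 0.004, 0], [0, 0, 0.05]], [[0, 0.004, 0], [0, 0, 0.12]], [[0, 0.004, 0], [0, 0, 0.2]], [[0, 0.004, 0], [0, 0, 0.28]], [[0, 0.004, 0], [0, 0, 0.36]]])

```text
t: 20.85
tool_pos: [0.6152, -0.2173, 0.099]
orientation: [2.598, 1.175, 0.71]
force: [7.3, -2.4, -2.8]
opening: 0.0161
gripper_force: 20.0
```

```bash
python3 rec.py; python3 -c "
from plant import robot;print(robot.read_state()['wrist_torque'])"
```

```text
20.85 q [-0.588 -0.04   1.989  0.42   0.792 -0.104] p [ 0.6152 -0.2173  0.099 ] F [ 7.3 -2.4 -2.8] op 0.0161 gf 20.0
[-0.39462473 -0.23064951 -0.12266115]
```

Call:
jog_arm(rows=[[[0, 0, 0], [0, 0, 0.08]], [[0, 0, 0], [0, 0, 0.16]], [[0, 0, 0], [0, 0, 0.24]], [[0, 0, 0], [0, 0, 0.32]], [[0, 0, 0], [0, 0, 0.4]]])

```text
t: 21.35
tool_pos: [0.6156, -0.2181, 0.0993]
orientation: [2.97, 0.328, 0.807]
force: [12.3, -6.6, -6.9]
opening: 0.0159
gripper_force: 20.0
```

```bash
python3 rec.py; python3 -c "
from plant import robot;print(robot.read_state()['wrist_torque'])"
```

```text
21.35 q [-0.589 -0.039  1.989  0.42   0.79   0.525] p [ 0.6156 -0.2181  0.0993] F [12.3 -6.6 -6.9] op 0.0159 gf 20.0
[-0.94843187 -0.49758728 -0.62971303]
```

Call:
jog_arm(rows=[[[0, 0, 0], [0, 0, 0.04]], [[0, 0, 0], [0, 0, 0.08]], [[0, 0, 0], [0, 0, 0.12]], [[0, 0, 0], [0, 0, 0.12]]])

```text
t: 21.75
tool_pos: [0.6157, -0.2184, 0.0993]
orientation: [-3.03, -0.052, -0.821]
force: [12.1, -6.3, -7.6]
opening: 0.0158
gripper_force: 20.0
```

Call:
jog_arm(rows=[[[0, 0, 0], [0, 0, 0]], [[0, 0, 0], [0, 0, 0]], [[0, 0, 0], [0, 0, 0]], [[0, 0, 0], [0, 0, 0]], [[0, 0, 0], [0, 0, 0]]], hand=-1)

```text
t: 22.25
tool_pos: [0.6143, -0.2166, 0.0982]
orientation: [-3.029, -0.057, -0.816]
force: [0.1, 0.5, -0.1]
opening: 0.0516
gripper_force: 0.0
```

Call:
jog_arm(rows=[[[0, 0, -0.05], [0, 0, 0]], [[0, 0, -0.15], [0, 0, 0]], [[0, 0, -0.35], [0, 0, 0]], [[0, 0, -0.55], [0, 0, 0]], [[0, 0, -0.65], [0, 0, 0]]])

```text
t: 22.75
tool_pos: [0.5488, -0.2194, 0.2152]
orientation: [-3.03, -0.058, -0.822]
force: [-0.2, 1.0, 0.0]
opening: 0.0902
gripper_force: 0.0
```

```bash
python3 rec.py
python3 - <<'E'
from h import *
from plant import imaging
w=imaging.read_camera("wrist")["frame"];t=imaging.read_camera("top")["frame"]
cv2.imwrite("pics/e1.png",np.hstack([cv2.resize(w[:,:,::-1],(400,300)),crop(t,160,140,300,225,1.333)[:300,:400]]))
E
```

```text
22.75 q [-0.68  -0.342  2.028  0.382  1.066  0.733] p [ 0.5488 -0.2194  0.2152] F [-0.2  1.   0. ] op 0.0902 gf 0.0
```

View pics/e1.png

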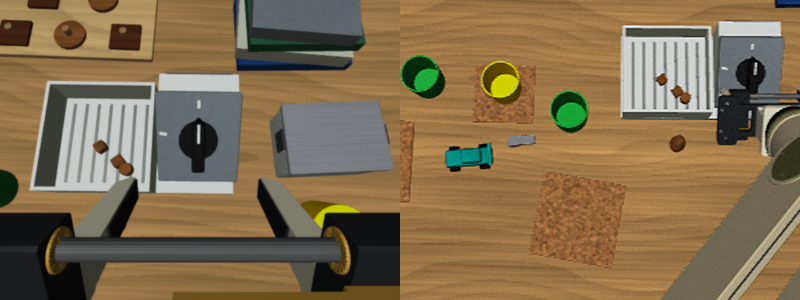

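The final views show the nose pointing up the slope to the on mark, the pieces in the basket, the cup upright on its coaster, and the other toys in place. I'll hand in.

```bash
python3 -c "
from plant import robot;print(robot.close_job())"
```

```text
the job is handed in; nothing more can be done
None
```

The job is handed in at about 23 s of the 67 s allowed: the three pieces are in the basket, the emptied cup stands upright on its coaster, and the handle is at its on detent with the gripper clear of everything.

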